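Finish the pyramid of bar slugs

ROBOT

A 6-joint arm with a two-finger parallel gripper is mounted at the origin on a cart in front of the work surface, level with it; the furniture and walls round the work are solid. World frame = base frame: x ahead of the robot, y to its left, z up, the work surface at z = 0. Lengths are in mm, angles in rad, forces in N, time in s.
With the tool pointing down it reaches from about 325 to 1000 mm from the base axis. Payload 5.1 kg.
Tool frame: the origin (TCP) lies midway between the tips of the shut fingers; the grasp point (between the pads) lies 19 mm behind it; z points along the fingers, x is the direction in which the jaws open and shut, and the axes are right-handed (so a half turn about z gives the same grasp; the last joint's range is limited). The gripper opens to 85 mm and grips with 20 to 120 N. Pads are 22 mm wide; open, the fingers measure 114 mm over their backs; the gripper's body (76 mm by 85 mm) begins 54 mm behind the grasp point. The pads swing forward as they close: fully open they stand 13 mm farther back than shut.
Start: joints at [-1.335, 0.124, 1.65, -0, 1.367, -0.083], TCP at [203.695, -617.246, 231.322] pointing down, gripper open.
Joint ranges: [-2.61, 2.61], [-1.02, 2.33], [0.03, 2.71], [-1.35, 4.49], [0.32, 2.68], [-2.91, 2.91]. Speed limits (rad/s): [2.57, 2.57, 3.14, 3.14, 3.14, 3.14].

INTERFACE

Orientations are given as a unit quaternion [w, x, y, z].
In Python, from workcell import monitor, optics, job gives the robot as it stands.
- The arm moves only by the tool jog_arm, never from a script. Its arguments are lists of equal length, an entry for each row: "slide": the shift along the world's x, y, z in mm, a list of three; "angular": the turn, a rotation vector about the world's x, y, z in rad, a list of three. In form: {"slide": [[dx, dy, dz], ...], "angular": [[ax, ay, az], ...]}. A call has 1 to 10 rows; each row is the pose to reach, as a shift and turn from the pose measured when the call began; what a row does not reach only later rows make up. A row lasts 1/12 s, in which the tool goes at most 41.7 mm and 7.16 degrees, less where a joint would pass 70% of its speed; a pose out of reach is approached as far as the arm can. A call with a gripper value outside its range is refused whole. "fingers" is the finger opening in mm, from 0 to 85.4, set as the call begins (left out, the last holds). The fingers move at their own pace and stop on an object; "force" is the grip in N (left out, the last holds). Time passes only in rows, so rows that repeat a pose let the fingers close. It gives the time, the measured TCP pose, the force and the opening at its end, in the units of the state.
- monitor.observe(): the state, without advancing time (a new reading comes with each control period).
- optics.grab_frame(name): name is "scene" or "top" or "wrist"; returns a dict with "frame" (384x512x3 uint8, red, green, blue), "K" (3x3 intrinsics, pixels), "rvec" (rotation vector, rad) and "tvec" (3), from world to camera coordinates, as OpenCV has them. Camera axes: x right, y down, z forward; pixel columns grow to the right and rows downward; lengths in mm; the calibration is good to about 2 mm. A picture is of the moment at which its call begins. There is no depth.
- job.finish_job(): hands the job in, once; it reports no verdict.
The state is a dict: "time_s": time; "joint_pos": joint angles; "qvel": joint speeds; "effort": joint torques, N m; "tcp_pos": TCP position; "tcp_rot": TCP orientation; "contact_force": force on the tool from outside, world axes, zero at the start; "torque": the same for the moment, N m; "gripper_width": finger opening in mm.
Only numpy, scipy, OpenCV 4.12 (cv2) and the standard library are available. Lean on these libraries where they do the work, as an engineer would, in place of code of your own. Each camera call takes 0.05 s, during which the arm holds its last target. There are 200 camera calls.

TASK

The aluminium bar slugs are kept stacked in a pyramid in the wooden cradle: three below, two saddled in the gaps between them, one on top. One slug of the second row is already in; take the two slugs of the same size as those in the cradle from the wooden board beside it, lay one in the free gap of the second row, and the other on top in the middle, all lying the same way, in line with the rest.

Things in the scene. Friction and masses are not known exactly. Their poses are not given: they have to be found in the camera images.
- cradle: fixed wooden board 76x176x12 mm with four half-round strips, holding a bottom row of three slugs like the spares. Origin: centre of its underside, z up; slugs lie along its x, rows run along y, all at x = 0. Slug axes: bottom row y = -48, 0, 48 mm at height 34 mm; second row y = -24 and 24 at 71; top y = 0 at 108. Clear beyond the slugs' ends
- saddled_c (a point): the slug already in the second row, in either of its two places: solid aluminium round-bar slug, 44 mm diameter, 60 mm long, 0.25 kg, flat ends, lying on its side. Point: its centre, on its axis; x runs along the slug (either way round)
- spare_a_c (a point): a spare to stack, in a bay (64 mm apart) of the low wooden stock board, beside two that do not belong: a thinner (28 mm diameter) and a shorter one (32 mm long). solid aluminium round-bar slug, 44 mm diameter, 60 mm long, 0.25 kg, flat ends, lying on its side. Point: its centre, on its axis; x runs along the slug (either way round). Clear beyond its ends, to grip it by them
- spare_b_c (a point): the other spare, alike and in another bay of the stock board; either may go in the gap, either on top: solid aluminium round-bar slug, 44 mm diameter, 60 mm long, 0.25 kg, flat ends, lying on its side. Point: its centre, on its axis; x runs along the slug (either way round)

How it is judged (in metres and radians):
At the end, for the whole second after the job is handed in: The slug already saddled and one spare lie in the two gaps of the second row (height within 8 mm, 36 to 62 mm apart), the other spare on top of both (height within 8 mm, sideways within 12 mm of the middle); all in line with the cradle within 15 degrees and 18 mm lengthwise (((z of saddled_c in the frame of cradle between 0.0629 and 0.0789 m and x of saddled_c in the frame of cradle between -0.018 and 0.018 m and angle between the x axis of each of saddled_c, spare_a_c, spare_b_c and the x axis of cradle, either way round below 0.26 rad and z of spare_a_c in the frame of cradle between 0.0629 and 0.0789 m and x of spare_a_c in the frame of cradle between -0.018 and 0.018 m and z of spare_b_c in the frame of cradle between 0.0998 and 0.1158 m and x of spare_b_c in the frame of cradle between -0.018 and 0.018 m and y of spare_a_c in the frame of cradle between -0.036 and 0.036 m and y of saddled_c in the frame of cradle between -0.036 and 0.036 m and horizontal distance between spare_a_c and saddled_c between 0.036 and 0.062 m and y of spare_b_c in the frame of cradle between -0.012 and 0.012 m) or (z of saddled_c in the frame of cradle between 0.0629 and 0.0789 m and x of saddled_c in the frame of cradle between -0.018 and 0.018 m and angle between the x axis of each of saddled_c, spare_b_c, spare_a_c and the x axis of cradle, either way round below 0.26 rad and z of spare_b_c in the frame of cradle between 0.0629 and 0.0789 m and x of spare_b_c in the frame of cradle between -0.018 and 0.018 m and z of spare_a_c in the frame of cradle between 0.0998 and 0.1158 m and x of spare_a_c in the frame of cradle between -0.018 and 0.018 m and y of spare_b_c in the frame of cradle between -0.036 and 0.036 m and y of saddled_c in the frame of cradle between -0.036 and 0.036 m and horizontal distance between spare_b_c and saddled_c between 0.036 and 0.062 m and y of spare_a_c in the frame of cradle between -0.012 and 0.012 m))); the robot touches nothing.
It also fails if it takes over 59 s, if anything falls off the work surface, if the arm or the gripper's body presses on something with over 40 N, if the wrist force passes 120 N, or if a joint passes its speed limit or range.

## Working session

There is one attempt and no reset: what is moved stays moved. The work goes in short steps, Python scripts to look and compute and a tool call to move; the robot and the scene stay as the last step left them, time stands still between calls to the robot, and variables do not carry over. Pictures are saved under pics/ and viewed, about 8 in all and at most 12, crops included, and the job is handed in when it is done.

Besides the shell and the picture viewer there is one more tool, called after "Emit:" as name(argument=value, ...) on one line, values as JSON. jog_arm: Moves the arm, as the interface text tells. Its arguments: {"type":"object","properties":{"slide":{"type":"array","items":{"type":"array","items":{"type":"number"}}},"angular":{"type":"array","items":{"type":"array","items":{"type":"number"}}},"fingers":{"type":"number"},"force":{"type":"number"}},"required":["slide","angular"]}

```bash
mkdir -p pics; python3 - <<'E'
from workcell import monitor, optics
import cv2,pickle,numpy as np
d={}
for n in("scene","top"):
    f=optics.grab_frame(n);d[n]=f
    cv2.imwrite(f"pics/{n}0.png",cv2.resize(f["frame"][:,:,::-1],None,fx=1.5,fy=1.5,interpolation=cv2.INTER_CUBIC))
    R=cv2.Rodrigues(np.array(f["rvec"],float))[0];print(n,f["K"],(-R.T@np.array(f["tvec"]).ravel()).round(),R.round(3))
pickle.dump(d,open("f0.pkl","wb"))
s=monitor.observe();print(s)
E
```

```text
scene [[391.95967975   0.         250.46286449]
 [  0.         391.95967975 197.28725514]
 [  0.           0.           1.        ]] [206. 486. 706.] [[-0.792 -0.61   0.013]
 [-0.446  0.564 -0.695]
 [ 0.417 -0.556 -0.719]]
top [[470.07751452   0.         259.91984146]
 [  0.         470.07751452 200.92732901]
 [  0.           0.           1.        ]] [ 422.   -7. 1228.] [[-0.013 -1.    -0.016]
 [-0.993  0.015 -0.119]
 [ 0.119  0.015 -0.993]]
{'time_s': 0.1, 'joint_pos': array([-1.33458829e+00,  1.24441096e-01,  1.65156462e+00,  2.31843452e-05,
        1.36747627e+00, -8.25546568e-02]), 'qvel': array([ 4.77130267e-04, -2.06285620e-04, -2.10312509e-03, -1.63743089e-03,
        1.47316044e-04, -4.04757931e-06]), 'effort': array([ 1.39649841e-03, -4.24929535e+01, -3.66654718e+01, -7.80030155e-05,
        3.95195384e-03, -1.43490755e-06]), 'tcp_pos': array([ 203.58043172, -616.71085809,  230.15908191]), 'tcp_rot': array([-6.23358186e-04,  8.10366025e-01, -5.85923215e-01, -7.09888650e-04]), 'contact_force': array([ 0.32771327,  0.34963138, -0.48478637]), 'torque': array([-0.0341403 , -0.00409565, -0.0052226 ]), 'gripper_width': 85.51136834625588}
```

View pics/top0.png

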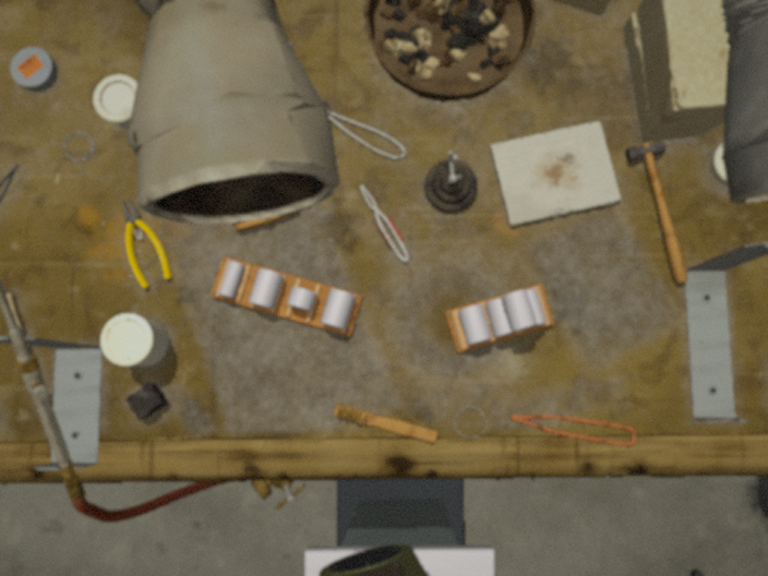

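View pics/scene0.png

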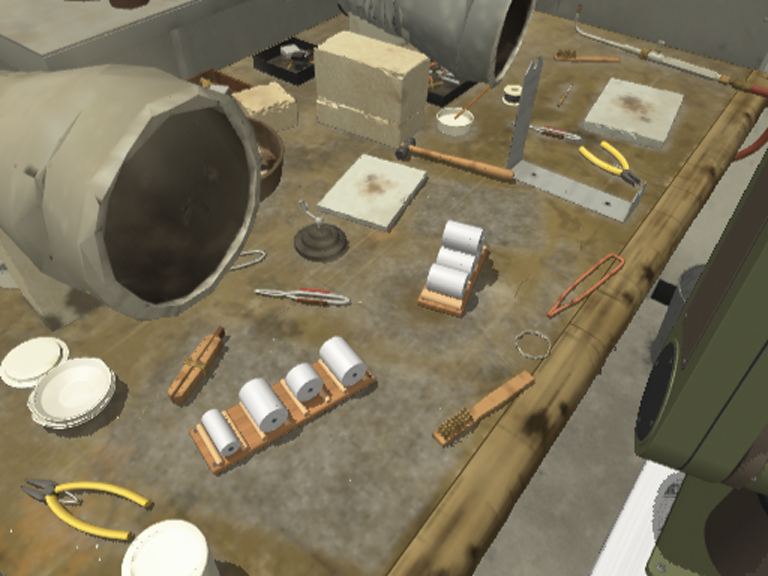

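```bash
python3 - <<'E'
import cv2,pickle,numpy as np
d=pickle.load(open("f0.pkl","rb"))
t=d["top"]["frame"];s=d["scene"]["frame"]
def c(im,x,y,w,h,k):return cv2.resize(im[y:y+h,x:x+w,::-1],None,fx=k,fy=k,interpolation=cv2.INTER_CUBIC)
m=np.zeros((600,800,3),np.uint8)
a=c(t,135,165,115,65,6.8);m[:a.shape[0],:a.shape[1]]=a[:600,:800]
cv2.imwrite("pics/a.png",a[:600,:800])
b=c(t,290,182,85,58,6);e=c(s,270,140,65,75,6)
m=np.zeros((450,510+5+285,3),np.uint8);m[:348,:510]=b;m[:450,515:]=e[:,:285];cv2.imwrite("pics/b.png",m)
E
```

```text
(no output)
```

View pics/a.png

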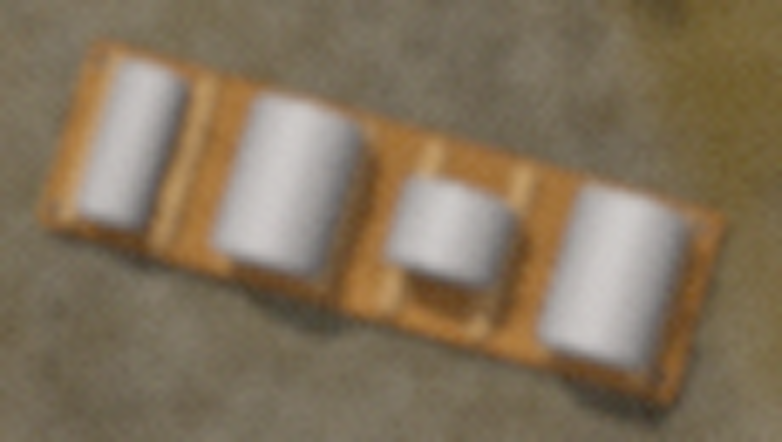

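View pics/b.png

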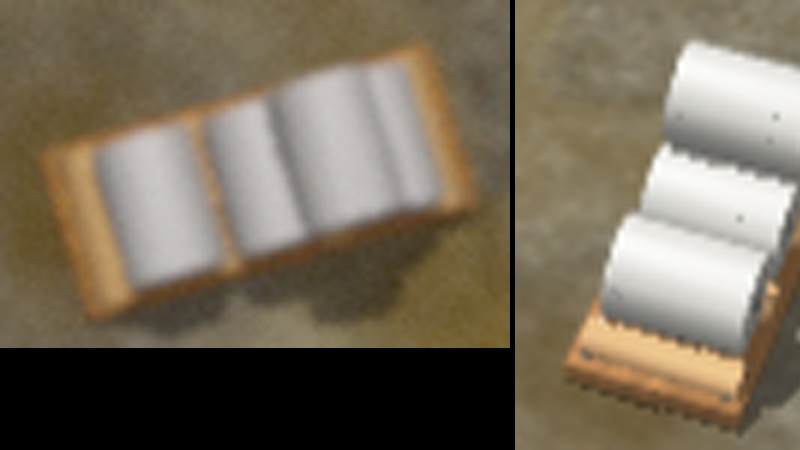

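```bash
cat > h.py <<'E'
import cv2,numpy as np
def unproj(f,px,z):
    R=cv2.Rodrigues(np.array(f["rvec"],float))[0];t=np.array(f["tvec"],float).ravel()
    c=-R.T@t
    u=cv2.undistortPoints(np.array(px,float).reshape(-1,1,2),np.array(f["K"]),None).reshape(-1,2)
    r=np.c_[u,np.ones(len(u))]@R
    return c+r*((z-c[2])/r[:,2])[:,None]
def proj(f,P):
    return cv2.projectPoints(np.array(P,float).reshape(-1,1,3),np.array(f["rvec"],float),np.array(f["tvec"],float),np.array(f["K"]),None)[0].reshape(-1,2)
def quad(f,px,z):
    q=unproj(f,px,z);print("centre",q.mean(0).round(1))
    for i in range(4):
        e=q[(i+1)%4]-q[i];print("  edge",round(np.linalg.norm(e),1),"dir deg",round(np.degrees(np.arctan2(e[1],e[0])),1))
E
python3 - <<'E'
from h import *
import pickle
t=pickle.load(open("f0.pkl","rb"))["top"]
A=lambda l:(np.array(l)-3.4+.5)/6.8+[135,165]
B=lambda l:(np.array(l)-2.5)/6+[290,182]
print("board");quad(t,A([(95,45),(722,210),(678,400),(42,225)]),12)
print("s1");quad(t,A([(258,92),(362,125),(318,275),(215,245)]),34)
print("s2");quad(t,A([(582,185),(690,215),(645,368),(540,345)]),34)
print("cradle");quad(t,B([(42,150),(428,45),(475,205),(92,315)]),12)
print("saddled");quad(t,B([(275,90),(360,65),(403,210),(312,232)]),71)
E
```

```text
board
centre [581.7 191.4  12. ]
  edge 252.0 dir deg -105.7
  edge 74.9 dir deg 166.6
  edge 254.8 dir deg 73.8
  edge 72.7 dir deg -15.5
s1
centre [592.7 223.7  34. ]
  edge 41.8 dir deg -108.5
  edge 59.2 dir deg 164.0
  edge 40.9 dir deg 73.0
  edge 60.4 dir deg -15.1
s2
centre [555.2 100.4  34. ]
  edge 42.5 dir deg -106.5
  edge 60.1 dir deg 163.3
  edge 40.5 dir deg 76.8
  edge 62.5 dir deg -14.8
cradle
centre [ 538.3 -177.6   12. ]
  edge 173.8 dir deg -75.5
  edge 72.1 dir deg -165.9
  edge 171.9 dir deg 105.2
  edge 74.3 dir deg 15.5
saddled
centre [ 544.3 -201.7   71. ]
  edge 36.7 dir deg -74.4
  edge 62.2 dir deg -165.6
  edge 38.5 dir deg 102.8
  edge 60.4 dir deg 12.7
```

```bash
python3 - <<'E'
from h import *
import pickle
d=pickle.load(open("f0.pkl","rb"));t=d["top"];s=d["scene"]
print(unproj(t,[[235/1.5,222/1.5],[335/1.5,170/1.5],[140/1.5,195/1.5]],0).round())
for z in(0,30,150,250,300):print(z,unproj(t,[[235/1.5,167/1.5],[335/1.5,170/1.5]],z).round()[:,:2].tolist(),unproj(s,[[165/1.5,318/1.5],[180/1.5,85/1.5],[258/1.5,190/1.5]],z).round()[:,:2].tolist())
E
```

```text
[[716. 286.   0.]
 [809. 107.   0.]
 [769. 458.   0.]]
0 [[818.0, 287.0], [809.0, 107.0]] [[849.0, 188.0], [1457.0, -341.0], [982.0, -148.0]]
30 [[808.0, 280.0], [799.0, 104.0]] [[822.0, 201.0], [1404.0, -305.0], [949.0, -121.0]]
150 [[769.0, 251.0], [762.0, 93.0]] [[713.0, 251.0], [1191.0, -165.0], [817.0, -13.0]]
250 [[737.0, 227.0], [730.0, 84.0]] [[622.0, 294.0], [1014.0, -48.0], [707.0, 76.0]]
300 [[721.0, 215.0], [714.0, 79.0]] [[576.0, 315.0], [925.0, 11.0], [652.0, 121.0]]
```

Emit:
jog_arm(slide=[[20,40,5],[40,78,10],[60,115,15],[80,150,20],[98,190,20],[115,230,20],[132,265,20],[150,300,20],[168,340,20],[186,380,20]], angular=[[0,0,0.1],[0,0,0.2],[0,0,0.3],[0,0,0.4],[0,0,0.5],[0,0,0.6],[0,0,0.7],[0,0,0.8],[0,0,0.9],[0,0,0.98]])

```text
time_s: 0.93
tcp_pos: [386.4, -242.0, 249.8]
tcp_rot: [-0.0, 0.991, -0.134, -0.001]
contact_force: [0.9, 0.4, 0.5]
gripper_width: 85.5
```

Emit:
jog_arm(slide=[[17,35,-5],[34,70,-10],[51,105,-20],[68,140,-30],[85,175,-40],[102,210,-50],[119,245,-60],[136,280,-70],[153,313,-85],[169,342,-100]], angular=[[0,0,0],[0,0,0],[0,0,0],[0,0,0],[0,0,0],[0,0,0],[0,0,0],[0,0,0],[0,0,0],[0,0,0]])

```text
time_s: 1.77
tcp_pos: [555.9, 102.4, 149.2]
tcp_rot: [-0.0, 0.991, -0.133, -0.001]
contact_force: [0.9, -0.6, 0.9]
gripper_width: 85.6
```

```bash
python3 - <<'E'
from h import *
from workcell import monitor, optics
import pickle
f=optics.grab_frame("wrist");pickle.dump(f,open("w1.pkl","wb"))
im=cv2.resize(f["frame"][:,:,::-1],None,fx=1.5,fy=1.5).copy()
def dot(p,z):
    u=proj(f,[[p[0],p[1],z]])[0]*1.5
    cv2.circle(im,tuple(int(v) for v in u),4,(0,0,255),-1)
a=np.radians(-15.4);dx=np.array([np.cos(a),np.sin(a)])*30
for c in((555.5,99.8),(591.5,223)):
    for k in(-1,1):dot(np.array(c)+k*dx,34)
cv2.imwrite("pics/w1.png",im);s=monitor.observe();print(s["tcp_pos"],s["contact_force"],s["tcp_rot"])
E
```

```text
[555.81276818 105.90001482 145.14246884] [-2.77834144  1.5848686  -1.19826511] [-0.00148239  0.99125592 -0.1319103  -0.00302946]
```

View pics/w1.png

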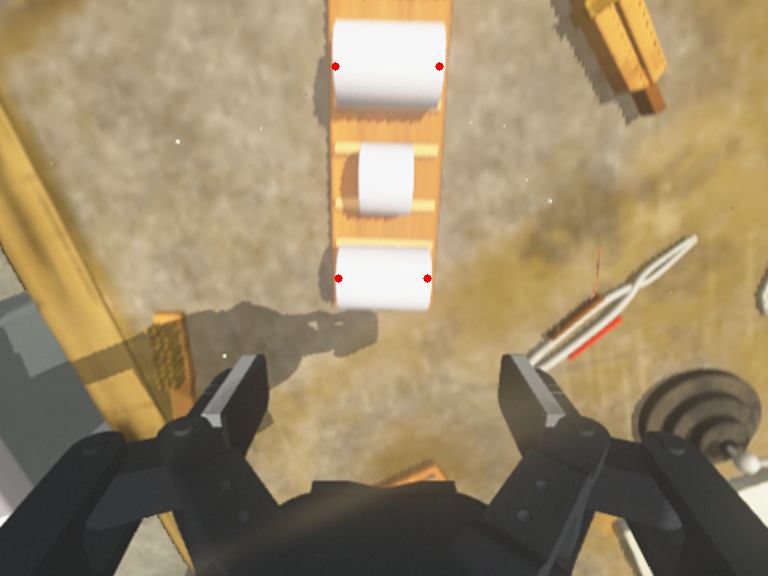

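Emit:
jog_arm(slide=[[0,-6,0],[0,-6,-20],[0,-6,-40],[0,-6,-60],[0,-6,-75],[0,-6,-82],[0,-6,-82],[0,-6,-82]], angular=[[0,0,0],[0,0,0],[0,0,0],[0,0,0],[0,0,0],[0,0,0],[0,0,0],[0,0,0]])

```text
time_s: 2.48
tcp_pos: [555.8, 99.3, 63.5]
tcp_rot: [-0.001, 0.991, -0.132, -0.003]
contact_force: [-0.3, -0.3, 0.2]
gripper_width: 85.7
```

```bash
python3 -c "
from workcell import monitor
s=monitor.observe();print(s['tcp_pos'],s['tcp_rot'],s['qvel'].round(3))"
```

```text
[555.84692618  99.26441831  63.52917303] [-0.00145379  0.99120464 -0.13229657 -0.00297736] [ 0.006 -0.013 -0.024  0.    -0.003  0.   ]
```

Emit:
jog_arm(slide=[[0,0,-15],[0,0,-30],[0,0,-42],[0,0,-48],[0,0,-48],[0,0,-48]], angular=[[0,0,0],[0,0,0],[0,0,0],[0,0,0],[0,0,0],[0,0,0]])

```text
time_s: 2.98
tcp_pos: [556.1, 99.2, 15.9]
tcp_rot: [-0.001, 0.991, -0.132, -0.003]
contact_force: [0.4, 0.2, -0.1]
gripper_width: 85.6
```

Emit:
jog_arm(slide=[[0,0,0],[0,0,0],[0,0,0],[0,0,0],[0,0,0],[0,0,0],[0,0,0],[0,0,0]], angular=[[0,0,0],[0,0,0],[0,0,0],[0,0,0],[0,0,0],[0,0,0],[0,0,0],[0,0,0]], fingers=50, force=60)

```text
time_s: 3.65
tcp_pos: [557.3, 99.4, 17.3]
tcp_rot: [-0.002, 0.991, -0.132, -0.002]
contact_force: [0.1, 0.5, 5.4]
gripper_width: 59.4
```

Emit:
jog_arm(slide=[[0,0,12],[0,0,30],[0,0,55],[0,0,85],[-2,-25,110],[-4,-55,120],[-6,-85,120],[-9,-115,120],[-12,-145,120],[-15,-170,120]], angular=[[0,0,0],[0,0,0],[0,0,0],[0,0,0.05],[0,0,0.12],[0,0,0.2],[0,0,0.28],[0,0,0.36],[0,0,0.45],[0,0,0.53]])

```text
time_s: 4.48
tcp_pos: [541.3, -72.3, 137.3]
tcp_rot: [-0.001, 0.991, 0.134, -0.002]
contact_force: [0.4, -0.3, -3.0]
gripper_width: 59.3
```

Emit:
jog_arm(slide=[[-2,-20,0],[-5,-45,0],[-7,-65,0],[-9,-75,0],[-9,-78,0],[-9,-78,0],[-9,-78,0]], angular=[[0,0,0],[0,0,0],[0,0,0],[0,0,0],[0,0,0],[0,0,0],[0,0,0]])

```text
time_s: 5.07
tcp_pos: [532.2, -149.5, 137.1]
tcp_rot: [-0.002, 0.991, 0.134, -0.003]
contact_force: [-0.4, 0.9, -1.9]
gripper_width: 59.3
```

```bash
python3 - <<'E'
from h import *
from workcell import monitor, optics
import pickle
f=optics.grab_frame("wrist");pickle.dump(f,open("w2.pkl","wb"))
im=cv2.resize(f["frame"][:,:,::-1],None,fx=1.5,fy=1.5).copy()
a=np.radians(15);c=np.array([538.3,-177.6]);ex=np.array([np.cos(a),np.sin(a)]);ey=np.array([-ex[1],ex[0]])
for x,y,z in [(-38,-88,12),(38,-88,12),(-38,88,12),(38,88,12),(-30,-24,71),(30,-24,71),(-30,48,34),(30,48,34),(-30,24,71),(30,24,71)]:
    u=proj(f,[[*(c+x*ex+y*ey),z]])[0]*1.5
    cv2.circle(im,tuple(int(v) for v in u),3,(0,0,255),-1)
cv2.imwrite("pics/w2.png",im);s=monitor.observe();print(s["tcp_pos"],s["contact_force"],s["tcp_rot"],s["gripper_width"],s["qvel"].round(3))
E
```

```text
[ 532.28172178 -149.26959788  137.18532742] [-0.23631824 -0.39072482 -1.85925796] [-0.00149013  0.99093871  0.13428249 -0.00254407] 59.28306250771586 [ 0.006  0.    -0.002 -0.004 -0.    -0.003]
```

View pics/w2.png

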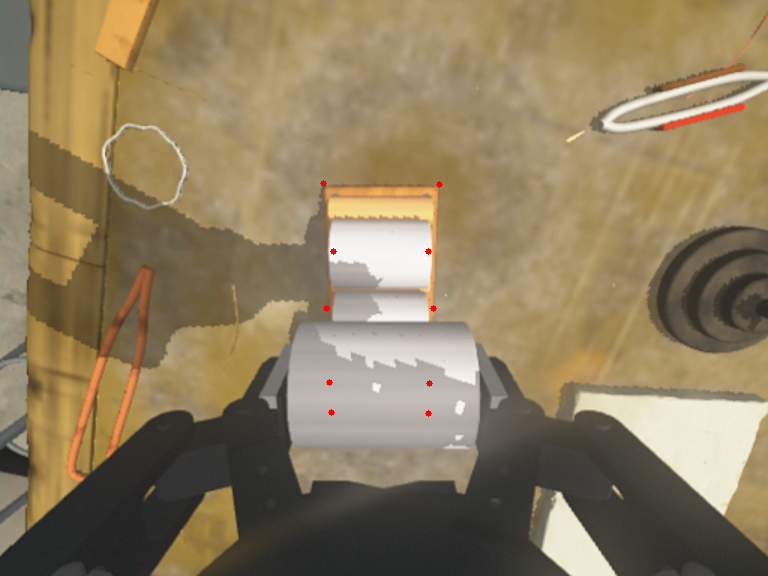

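Emit:
jog_arm(slide=[[0,-5,-3],[0,-5,-20],[0,-5,-38],[0,-5,-54],[0,-5,-66],[0,-5,-72],[0,-5,-76],[0,-5,-77],[0,-5,-77],[0,-5,-77]], angular=[[0,0,0],[0,0,0],[0,0,0],[0,0,0],[0,0,0],[0,0,0],[0,0,0],[0,0,0],[0,0,0],[0,0,0]])

```text
time_s: 5.95
tcp_pos: [533.0, -154.5, 61.2]
tcp_rot: [-0.001, 0.991, 0.134, -0.002]
contact_force: [0.1, 1.2, -1.9]
gripper_width: 59.5
```

Emit:
jog_arm(slide=[[0,0,-2],[0,0,-4],[0,0,-4],[0,0,-4]], angular=[[0,0,0],[0,0,0],[0,0,0],[0,0,0]])

```text
time_s: 6.28
tcp_pos: [533.0, -154.5, 57.2]
tcp_rot: [-0.001, 0.991, 0.134, -0.002]
contact_force: [0.4, -0.1, -2.4]
gripper_width: 59.3
```

Emit:
jog_arm(slide=[[0,0,-1.5],[0,0,-3],[0,0,-3],[0,0,-3]], angular=[[0,0,0],[0,0,0],[0,0,0],[0,0,0]])

```text
time_s: 6.62
tcp_pos: [533.3, -154.8, 54.6]
tcp_rot: [-0.001, 0.991, 0.134, -0.002]
contact_force: [-0.5, -0.3, -0.5]
gripper_width: 59.3
```

Emit:
jog_arm(slide=[[0,0,-1],[0,0,-1],[0,0,-1]], angular=[[0,0,0],[0,0,0],[0,0,0]])

```text
time_s: 6.87
tcp_pos: [533.5, -155.4, 54.3]
tcp_rot: [-0.0, 0.991, 0.134, -0.001]
contact_force: [-2.4, -2.8, 4.1]
gripper_width: 59.5
```

Emit:
jog_arm(slide=[[0,0,0],[0,0,0],[0,0,0],[0,0,0],[0,0,0],[0,0,0],[0,0,0]], angular=[[0,0,0],[0,0,0],[0,0,0],[0,0,0],[0,0,0],[0,0,0],[0,0,0]], fingers=84)

```text
time_s: 7.45
tcp_pos: [533.5, -155.3, 54.2]
tcp_rot: [-0.0, 0.991, 0.134, -0.002]
contact_force: [-0.1, -0.6, -0.0]
gripper_width: 83.8
```

Emit:
jog_arm(slide=[[0,0,12],[0,0,35],[0,0,65],[0,0,95],[2,25,110],[5,60,110],[9,95,110],[13,130,110],[18,165,110],[23,200,110]], angular=[[0,0,0],[0,0,0],[0,0,0],[0,0,0],[0,0,-0.08],[0,0,-0.17],[0,0,-0.26],[0,0,-0.35],[0,0,-0.44],[0,0,-0.53]])

```text
time_s: 8.28
tcp_pos: [556.6, 46.3, 165.5]
tcp_rot: [-0.001, 0.991, -0.132, -0.001]
contact_force: [1.2, -0.7, -0.2]
gripper_width: 83.6
```

```bash
python3 - <<'E'
from h import *
from workcell import monitor, optics
t=optics.grab_frame("top")["frame"];s=optics.grab_frame("scene")["frame"]
def c(im,x,y,w,h,k):return cv2.resize(im[y:y+h,x:x+w,::-1],None,fx=k,fy=k,interpolation=cv2.INTER_CUBIC)
m=np.zeros((450,800,3),np.uint8);m[:348,:510]=c(t,290,182,85,58,6);m[:,515:]=c(s,270,140,65,75,6)[:,:285];cv2.imwrite("pics/c.png",m)
s=monitor.observe();print(s["tcp_pos"],s["contact_force"],s["tcp_rot"],s["gripper_width"],s["qvel"].round(3),s["time_s"])
E
```

```text
[556.85648008  48.83150066 165.42202089] [-0.26837739 -0.57298024 -0.40521757] [-1.43377375e-03  9.91779337e-01 -1.27949692e-01 -7.52544114e-04] 83.84908782793438 [-0.064 -0.007  0.012 -0.046  0.004 -0.117] 8.3833
```

View pics/c.png

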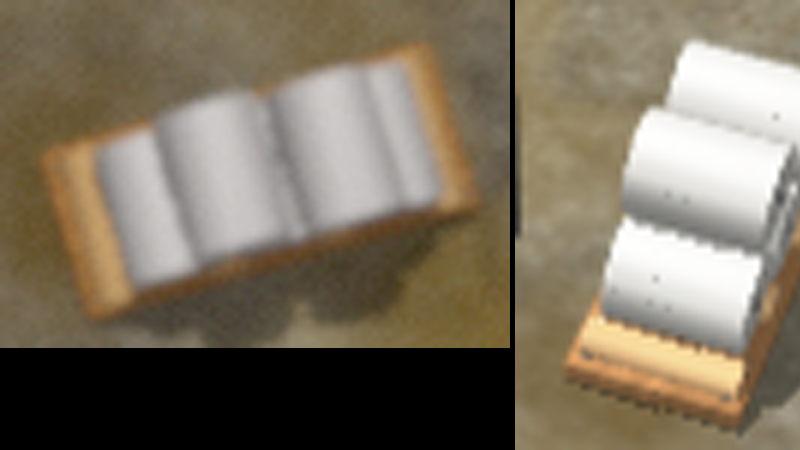

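Emit:
jog_arm(slide=[[5,25,-10],[11,55,-25],[17,88,-45],[23,120,-60],[29,150,-70],[34,168,-80],[35,174,-90],[35,174,-100],[35,174,-100],[35,174,-100]], angular=[[0,0,-0.02],[0,0,-0.02],[0,0,-0.02],[0,0,-0.02],[0,0,-0.02],[0,0,-0.02],[0,0,-0.02],[0,0,-0.02],[0,0,-0.02],[0,0,-0.02]])

```text
time_s: 9.22
tcp_pos: [591.3, 221.3, 64.8]
tcp_rot: [-0.001, 0.99, -0.138, -0.002]
contact_force: [-0.6, 0.5, -0.2]
gripper_width: 83.9
```

```bash
python3 - <<'E'
from h import *
from workcell import monitor, optics
f=optics.grab_frame("wrist")
im=cv2.resize(f["frame"][:,:,::-1],None,fx=1.5,fy=1.5).copy()
a=np.radians(-15.4);dx=np.array([np.cos(a),np.sin(a)])*30
for k in(-1,1):
    u=proj(f,[[591.5+k*dx[0],223+k*dx[1],34]])[0]*1.5
    cv2.circle(im,tuple(int(v) for v in u),4,(0,0,255),-1)
cv2.imwrite("pics/w3.png",im);s=monitor.observe();print(s["tcp_pos"],s["contact_force"],s["tcp_rot"],s["qvel"].round(3))
E
```

```text
[591.86676623 221.4301935   65.63120983] [ 0.10119069 -0.37633372 -0.77469364] [-1.24162795e-03  9.90353836e-01 -1.38553609e-01 -7.96950618e-04] [-0.001 -0.012 -0.013  0.002 -0.003  0.002]
```

View pics/w3.png

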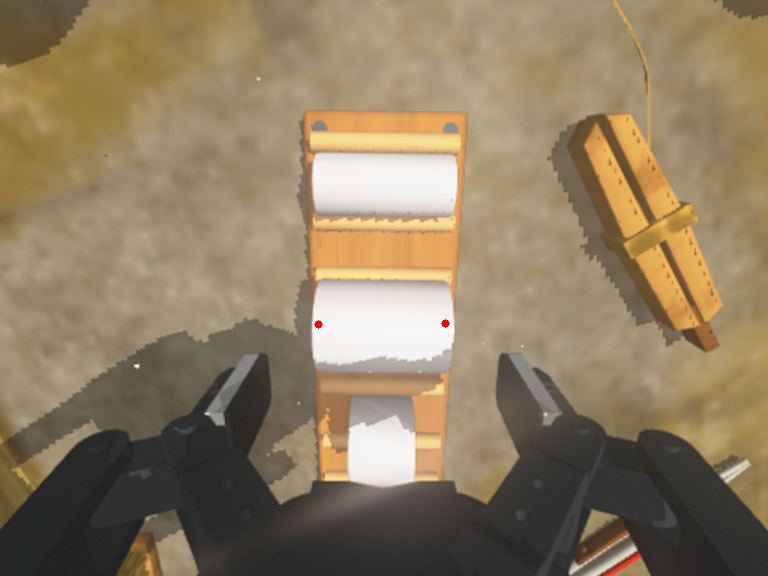

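Emit:
jog_arm(slide=[[0,1,-15],[0,1,-30],[0,1,-42],[0,1,-50],[0,1,-50],[0,1,-50]], angular=[[0,0,0],[0,0,0],[0,0,0],[0,0,0],[0,0,0],[0,0,0]])

```text
time_s: 9.77
tcp_pos: [591.0, 222.1, 14.2]
tcp_rot: [-0.001, 0.99, -0.139, -0.002]
contact_force: [0.4, -0.3, 0.9]
gripper_width: 84.4
```

Emit:
jog_arm(slide=[[0,0,1],[0,0,1],[0,0,1],[0,0,1],[0,0,1],[0,0,1],[0,0,1],[0,0,1]], angular=[[0,0,0],[0,0,0],[0,0,0],[0,0,0],[0,0,0],[0,0,0],[0,0,0],[0,0,0]], fingers=50, force=60)

```text
time_s: 10.43
tcp_pos: [591.9, 222.4, 16.3]
tcp_rot: [-0.001, 0.99, -0.139, -0.001]
contact_force: [0.8, 0.6, 5.3]
gripper_width: 59.3
```

Emit:
jog_arm(slide=[[0,0,12],[0,0,30],[0,0,60],[0,0,95],[-5,-25,125],[-10,-55,145],[-15,-85,150],[-18,-115,150],[-21,-145,150],[-24,-175,150]], angular=[[0,0,0],[0,0,0],[0,0,0],[0,0,0.05],[0,0,0.12],[0,0,0.2],[0,0,0.28],[0,0,0.36],[0,0,0.45],[0,0,0.54]])

```text
time_s: 11.27
tcp_pos: [566.4, 46.1, 165.8]
tcp_rot: [-0.001, 0.991, 0.133, -0.002]
contact_force: [-0.2, -0.1, -2.6]
gripper_width: 59.2
```

Emit:
jog_arm(slide=[[-4,-30,0],[-8,-62,0],[-12,-96,0],[-16,-130,0],[-20,-160,0],[-24,-190,0],[-26,-212,0],[-28,-222,0],[-28,-224,0],[-28,-224,0]], angular=[[0,0,0],[0,0,0],[0,0,0],[0,0,0],[0,0,0],[0,0,0],[0,0,0],[0,0,0],[0,0,0],[0,0,0]])

```text
time_s: 12.1
tcp_pos: [537.8, -177.6, 165.2]
tcp_rot: [-0.002, 0.991, 0.133, -0.003]
contact_force: [-1.6, -0.4, -3.2]
gripper_width: 59.4
```

```bash
python3 -c "
from workcell import monitor
s=monitor.observe();print(s['tcp_pos'],s['tcp_rot'],s['qvel'].round(3))"
```

```text
[ 537.81281875 -177.62574442  165.19918263] [-0.00167722  0.99117684  0.13250451 -0.0028653 ] [ 0.029 -0.005  0.     0.005 -0.     0.005]
```

Emit:
jog_arm(slide=[[0.5,-0.5,-12],[0.5,-0.5,-28],[0.5,-0.5,-44],[0.5,-0.5,-56],[0.5,-0.5,-63],[0.5,-0.5,-67],[0.5,-0.5,-69],[0.5,-0.5,-70],[0.5,-0.5,-70],[0.5,-0.5,-70]], angular=[[0,0,0],[0,0,0],[0,0,0],[0,0,0],[0,0,0],[0,0,0],[0,0,0],[0,0,0],[0,0,0],[0,0,0]])

```text
time_s: 12.93
tcp_pos: [538.9, -178.4, 96.1]
tcp_rot: [-0.001, 0.991, 0.132, -0.002]
contact_force: [-0.2, -0.7, -1.3]
gripper_width: 59.5
```

Emit:
jog_arm(slide=[[0,0,-1.5],[0,0,-3],[0,0,-3],[0,0,-3]], angular=[[0,0,0],[0,0,0],[0,0,0],[0,0,0]])

```text
time_s: 13.27
tcp_pos: [538.8, -178.4, 93.1]
tcp_rot: [-0.001, 0.991, 0.132, -0.002]
contact_force: [-0.0, 0.3, -3.1]
gripper_width: 59.7
```

Emit:
jog_arm(slide=[[0,0,-1],[0,0,-2],[0,0,-2],[0,0,-2]], angular=[[0,0,0],[0,0,0],[0,0,0],[0,0,0]])

```text
time_s: 13.6
tcp_pos: [538.8, -178.4, 91.0]
tcp_rot: [-0.001, 0.991, 0.132, -0.002]
contact_force: [0.3, -1.2, -2.1]
gripper_width: 59.4
```

Emit:
jog_arm(slide=[[0,0,-1],[0,0,-1],[0,0,-1]], angular=[[0,0,0],[0,0,0],[0,0,0]])

```text
time_s: 13.85
tcp_pos: [538.7, -178.4, 89.9]
tcp_rot: [-0.001, 0.991, 0.132, -0.002]
contact_force: [0.6, -0.2, -2.4]
gripper_width: 59.4
```

Emit:
jog_arm(slide=[[0,0,-0.8],[0,0,-0.8],[0,0,-0.8]], angular=[[0,0,0],[0,0,0],[0,0,0]])

```text
time_s: 14.1
tcp_pos: [538.9, -178.5, 89.6]
tcp_rot: [-0.001, 0.991, 0.132, -0.002]
contact_force: [-1.2, 0.3, 1.7]
gripper_width: 59.5
```

Emit:
jog_arm(slide=[[0,0,-0.8],[0,0,-0.8],[0,0,-0.8]], angular=[[0,0,0],[0,0,0],[0,0,0]])

```text
time_s: 14.35
tcp_pos: [539.1, -178.5, 89.5]
tcp_rot: [-0.001, 0.991, 0.133, -0.002]
contact_force: [-3.2, 0.9, 4.6]
gripper_width: 59.1
```

Emit:
jog_arm(slide=[[0,0,0],[0,0,0],[0,0,0],[0,0,0],[0,0,0],[0,0,0],[0,0,0]], angular=[[0,0,0],[0,0,0],[0,0,0],[0,0,0],[0,0,0],[0,0,0],[0,0,0]], fingers=84)

```text
time_s: 14.93
tcp_pos: [539.1, -178.6, 89.3]
tcp_rot: [-0.001, 0.991, 0.133, -0.002]
contact_force: [0.6, 0.0, 0.4]
gripper_width: 84.0
```

Emit:
jog_arm(slide=[[0,0,10],[0,0,30],[0,0,60],[0,0,90],[0,25,110],[0,60,110],[0,95,110],[0,130,110],[0,150,110],[0,150,110]], angular=[[0,0,0],[0,0,0],[0,0,0],[0,0,0],[0,0,0],[0,0,0],[0,0,0],[0,0,0],[0,0,0],[0,0,0]])

```text
time_s: 15.77
tcp_pos: [539.0, -25.3, 200.3]
tcp_rot: [-0.002, 0.991, 0.135, -0.001]
contact_force: [-0.3, 0.3, 0.3]
gripper_width: 84.0
```

```bash
python3 - <<'E'
from h import *
from workcell import monitor, optics
t=optics.grab_frame("top")["frame"];s=optics.grab_frame("scene")["frame"]
def c(im,x,y,w,h,k):return cv2.resize(im[y:y+h,x:x+w,::-1],None,fx=k,fy=k,interpolation=cv2.INTER_CUBIC)
m=np.zeros((450,800,3),np.uint8);m[:348,:510]=c(t,290,182,85,58,6);m[:,515:]=c(s,275,130,57,90,5);cv2.imwrite("pics/d.png",m)
s=monitor.observe();print(s["tcp_pos"],s["contact_force"],s["gripper_width"],s["time_s"])
E
```

```text
[539.24778267 -28.19991754 200.10176885] [ 0.07264457 -0.34568662 -0.61437862] 84.05368387785906 15.8667
```

View pics/d.png

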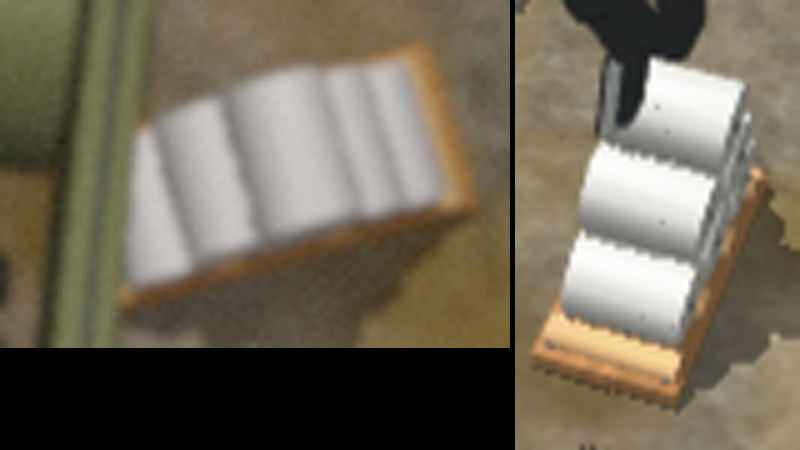

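The pyramid stands. The top slug spans columns about 235–350 in the top view, centred over both second-row slugs and in line with them. The arm is clear of it, so I'm handing in.

```bash
python3 -c "
from workcell import job
print(job.finish_job())"
```

```text
the job is handed in; nothing more can be done
None
```

The pyramid is built and the job is handed in, at about 16 s of the 59 s allowed. I gripped both 44 × 60 mm spares by their ends. One went in the free gap of the second row (cradle y ≈ +24 mm) and the other on top in the middle.

- **Placing:** both slugs touched down within about 1 mm of the expected height. When released, the second-row slug was about 1–2 mm from its target and the top slug about 1 mm.
- **Forces:** no wrist reading passed about 6 N at the end of any move. I did not read forces between those points.
- **Final pictures:** the top slug lies centred on the second row and in line with it. The arm was clear, with the tool about 150 mm to the side and 200 mm up. In the last top view it hid one end of the cradle, but the scene view showed that end in order.
- **Failed checks:** none failed or disagreed. The final pose was judged by eye from the pictures and the TCP readings; I did not re-measure it to the millimetre.

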